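Gauge the guide bush of a regulator bonnet

TASK

Check the brass guide bush of the bolted-down regulator bonnet with the blue-handled plug gauge. Take the gauge from its low cradle and lay it in the yellow slanted rest, steel pin downward against the stop, and let go; then take it again another way so that it can be turned upright, push the steel go pin fully down into the bush and press a moment so that the red no-go step is felt to refuse at the mouth. Leave the gauge standing in the bush, and leave the other loose parts where they lie.

Things in the scene. Friction and masses are not known exactly. Their poses are not given: they have to be found in the camera images.
- gauge_mid (a point): Middle of the plug gauge, a straight round rod 162 mm long, on its axis; x runs along it from handle end to pin tip. Along x from here, in mm: blue handle, 18 diameter, -81 to +29; red no-go step, 17 diameter, +29 to +41; steel go pin, 12 diameter, +41 to +81, the last 4 tapering to 6 diameter. Balances at about +8. It starts lying level in the cradle
- gauge_tip (a point): Centre of the tip of the gauge's steel go pin, 81 mm along x from gauge_mid; same axes
- gauge: The same plug gauge, about 0.13 kg; origin and axes as gauge_mid
- cradle_mid (a point): Where gauge_mid starts (within 2 mm) in the fixed cradle, 40 mm above the bench; x level, along the gauge to the pin, z up. Wooden base 176 x 64 mm, 10 mm thick. Two black V supports open upward at x = +49 to +71 mm (pin) and -45 to -33 mm (handle), up to 18 mm to each side; elsewhere the gauge is free at the sides and below
- rest_mid (a point): Where gauge_mid lies once in the fixed yellow slanted rest, 92 mm above the bench; z up, x level. The gauge lies there at 45 degrees, pin down towards +x, handle raised towards -x, in two upward-open V supports: under it at +47 to +79 mm (pin) and -19 to -9 mm (handle) along the gauge, up to 18 mm to each side. Elsewhere it is free at the sides
- rest: The slanted rest: origin under rest_mid on the bench, same axes. Base plate 170 x 80 mm, 10 mm thick; a sloping rib 12 mm wide runs under the gauge, its top 22 mm from the gauge's axis; a 28 mm square stop plate stands at the pin tip
- rest_toe (a point): Where the gauge's pin tip lies in the slanted rest, against the stop: 57 mm along x and 57 mm below rest_mid; same axes
- bore_mouth (a point): Centre of the mouth of the upright brass bush on the dark iron bonnet, 95 mm above the bench; z up. Bore 14 mm in diameter, 50 mm deep; bush 24 mm across, in a neck 34 to 38 mm across that ends 3 mm below the mouth; flange 108 mm across, up to 24 mm high (bolt heads 29), on a fixed plate 125 mm square. Fully home, the red step sits on the mouth, gauge tip 40 mm below it
- union_nut: Bystander: loose brass meter union nut, ring 46 mm across, 22 mm high; origin at the centre of its underside
- retaining_ring: Bystander: loose chrome retaining ring, 48 mm across, 5 mm high; origin at the centre of its underside
- test_cap: Bystander: loose red plastic test cap, 40 mm across, 26 mm high; origin at the centre of its underside
- valve_disc: Bystander: loose steel valve disc with a short stem, 44 mm across, 18 mm high; origin at the centre of its underside
- spring_button: Bystander: loose dark steel spring button, 36 mm across, 12 mm high; origin at the centre of its underside
- grease_tin: Bystander: loose green grease tin with a white lid, 48 mm across, 45 mm high; origin at the centre of its underside
There are look-alikes about, which are no part of the job. Leave any green or white look-alike of the gauge alone.

How it is judged:
By the outcome, as a careful person would: the job done as asked, in the order asked, and still so for the second after the job is handed in, with the robot touching nothing.
It also fails if it takes over 58 s, if anything falls off the work surface, if the arm or the gripper's body presses on something with over 40 N, if the wrist force passes 120 N, or if a joint passes its speed limit or range.

ROBOT

A 6-joint arm with a two-finger parallel gripper is mounted at the origin on the work surface. World frame = base frame: x ahead of the robot, y to its left, z up, the work surface at z = 0. Lengths are in mm, angles in rad, forces in N, time in s.
With the tool pointing down it reaches from about 300 to 775 mm from the base axis. Payload 14.6 kg.
Tool frame: the origin (TCP) lies on the centre line of the jaws, within the pads' length; the fingertips stand 19 mm ahead of it and the grasp point (between the pads) is the TCP (bot.tip_reach is the distance from the TCP to the fingertips, in mm); y points along the fingers, x is the direction in which the jaws open and shut, and the axes are right-handed (so a half turn about y gives the same grasp; the last joint's range is limited). The gripper opens to 85 mm and grips with 20 to 120 N. Pads are 22 mm wide; open, the fingers measure 114 mm over their backs; the gripper's body (76 mm by 85 mm) begins 54 mm behind the grasp point. The pads swing forward as they close: fully open they stand 13 mm farther back than shut.
Start: joints at [-1.283, 0.3, 1.521, -0, 1.321, -0.067], TCP at [191.064, -515.736, 250.281] pointing down, gripper open.
Joint ranges: [-3.03, 3.03], [-0.79, 2.21], [0.23, 2.52], [-1.04, 4.18], [0, 3.07], [-2.55, 2.55]. Speed limits (rad/s): [2.22, 2.22, 2.57, 3.14, 3.14, 3.14].

INTERFACE

Orientations are given as a unit quaternion [w, x, y, z].
In Python, from rig import bot gives the robot as it stands. Calls block until the motion is done:
- bot.move_to(position, orientation): joint-space move of the TCP to a pose.
- bot.servo_line(position, attitude=None, speed=150, until_force=None): straight line of the TCP; attitude=None keeps the orientation; speed is the mean speed in mm/s. With until_force (N) it stops when the force on the tool has changed by that much, and returns True; else False.
- bot.move_joints(angles): joint-space move.
- bot.move_gripper(opening, grip_force=None): finger opening in mm; grip_force is the grip in N (None keeps the last); returns when the fingers have stopped.
- bot.dwell(seconds).
- bot.ik(position, orientation): joint angles nearest the present ones, or None.
- bot.read_state(): the state.
- bot.read_camera(name): name is "scene" or "top"; returns a dict with "image" (480x640x3 uint8, blue, green, red), "depth" (480x640 float32, mm along the optical axis (not along the pixel's ray), 0 where there is no reading), "fovy" (degrees; the focal length in pixels is half the picture's height over the tangent of half this angle, whatever the lens; pixels are square), "cx", "cy" (the principal point, pixels), "eye" and "attitude" of the camera in the world. Camera axes: x right, y down, z forward; pixel columns grow to the right and rows downward; lengths in mm; the calibration is good to about 2 mm. A picture is of the moment at which its call begins.
A pose or a line that the arm cannot do raises bot.MotionError and nothing moves.
- bot.finish_job(): hands the job in, once; it reports no verdict.
The state is a dict: "clock": time; "joint_positions": joint angles; "qvel": joint speeds; "effort": joint torques, N m; "ee_pos": TCP position; "tool_rot": TCP orientation; "ft_force": force on the tool from outside, world axes, zero at the start; "moment": the same for the moment, N m; "grip_width": finger opening in mm.
Only numpy, scipy, OpenCV 4.12 (cv2) and the standard library are available. Lean on these libraries where they do the work, as an engineer would, in place of code of your own. Each camera call takes 0.05 s, during which the arm holds its last target.

## Working session

There is one attempt and no reset: what is moved stays moved. The work goes in short steps, each a Python script; the robot and the scene stay as the last script left them, time stands still between calls to the robot, and variables do not carry over. Pictures are saved under pics/ and viewed, and the job is handed in when it is done.

```bash
ls; mkdir -p pics
python3 - <<'E'
from rig import bot
import cv2,numpy as np
for n in("scene","top"):
    c=bot.read_camera(n); cv2.imwrite(f"pics/{n}0.png",c["image"]); np.savez(f"{n}0.npz",**c)
    print(n,c["fovy"],c["cx"],c["cy"],c["eye"],c["attitude"])
print(bot.read_state(),bot.tip_reach)
E
```

```text
pics
scene 43.04110375256355 315.4160271992311 243.26170452339724 [1466.4456837   297.16737631 1244.1878198 ] [-0.20209879  0.52037427  0.77692644 -0.29112197]
top 47.72530267002572 313.90999515930224 246.01425550044488 [ 317.70020117  -61.31157898 1294.95316476] [ 0.06064236 -0.70196163  0.70573363 -0.0742456 ]
{'clock': 0.1, 'joint_positions': array([-1.28261559e+00,  3.00410825e-01,  1.52151918e+00, -2.05461664e-07,
        1.32070648e+00, -6.65975545e-02]), 'qvel': array([-0.00126623, -0.00131917, -0.00154201,  0.00109353, -0.00068712,
       -0.00013163]), 'effort': array([ 2.96150014e-03, -5.44378459e+01, -3.62373126e+01, -1.18918729e-05,
        2.97159553e-03,  3.64099969e-05]), 'ee_pos': array([ 191.00436349, -515.56476891,  249.78055494]), 'tool_rot': array([ 0.58061441, -0.58015351,  0.40421192, -0.40363541]), 'ft_force': array([-0.07336907,  0.42331016, -0.3370916 ]), 'moment': array([-0.07691155, -0.04506437, -0.05012482]), 'grip_width': 85.40164219866861} 19.0
```

View pics/scene0.png

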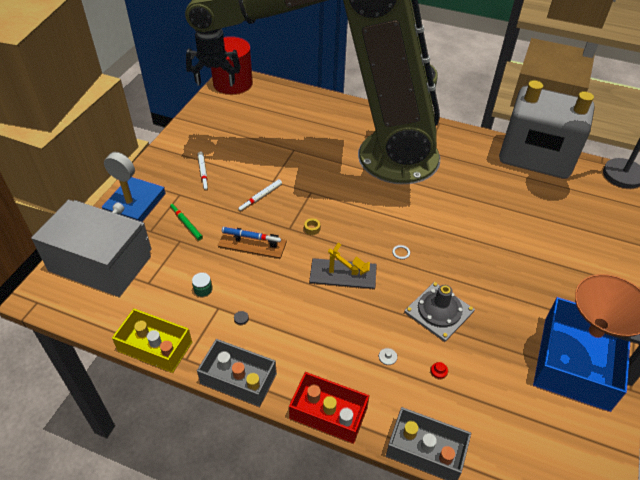

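View pics/top0.png

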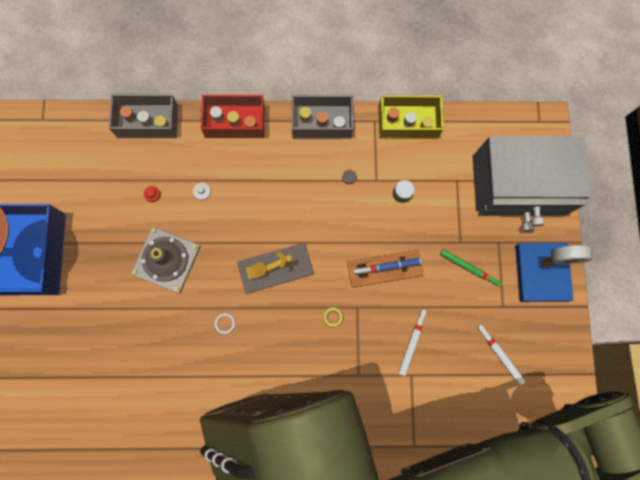

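The scene view shows the gauge in its cradle at about (250,236), the rest at (343,267) and the bonnet at (440,305). In the top view they are at (390,267), (275,267) and (160,255). I'll zoom in next.

```bash
cat > h.py <<'E'
import numpy as np,cv2
from scipy.spatial.transform import Rotation as R
def rq(q): return R.from_quat([q[1],q[2],q[3],q[0]])
def qw(r):
    q=r.as_quat(); return np.array([q[3],q[0],q[1],q[2]])
def ray(c,u,v):
    f=240/np.tan(np.radians(float(c["fovy"]))/2)
    d=np.array([(u-float(c["cx"]))/f,(v-float(c["cy"]))/f,1.0])
    return np.array(c["eye"]),rq(c["attitude"]).apply(d)
def onz(c,u,v,z):
    e,d=ray(c,u,v); return e+d*(z-e[2])/d[2]
def dep(c,u,v):
    e,d=ray(c,u,v); return e+d*float(c["depth"][int(round(v)),int(round(u))])
def proj(c,p):
    f=240/np.tan(np.radians(float(c["fovy"]))/2)
    q=rq(c["attitude"]).inv().apply(np.array(p)-c["eye"]); return np.array([q[0]/q[2]*f+float(c["cx"]),q[1]/q[2]*f+float(c["cy"])])
E
python3 - <<'E'
import cv2,numpy as np
t=cv2.imread("pics/top0.png");s=cv2.imread("pics/scene0.png")
a=cv2.resize(t[220:300,225:435],(798,304),interpolation=cv2.INTER_CUBIC)
b=cv2.resize(s[210:295,210:390],(798,290)[:2],interpolation=cv2.INTER_CUBIC)
cv2.imwrite("pics/z1.png",np.vstack([a,b]))
a=cv2.resize(t[220:300,120:210],(400,356),interpolation=cv2.INTER_CUBIC)
b=cv2.resize(s[265:345,395:485],(400,356),interpolation=cv2.INTER_CUBIC)
cv2.imwrite("pics/z2.png",np.hstack([a,b]))
E
```

```text
(no output)
```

View pics/z1.png

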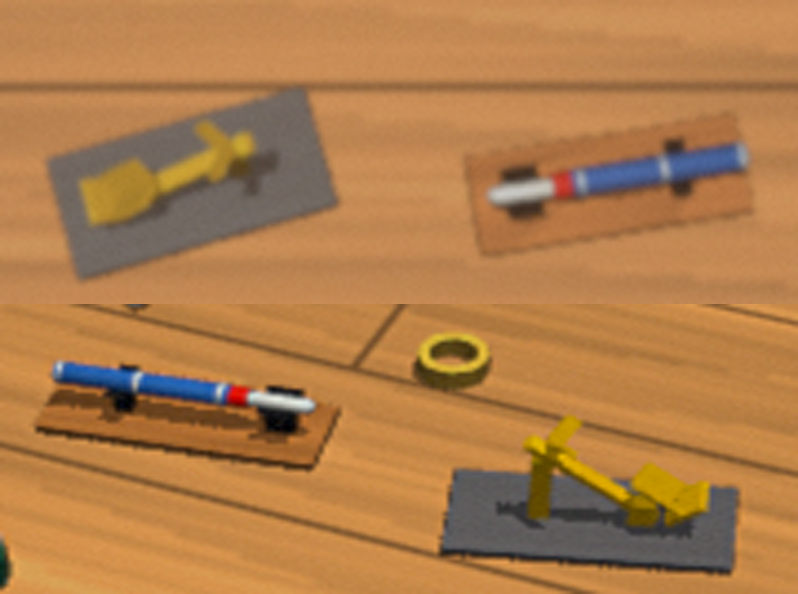

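View pics/z2.png

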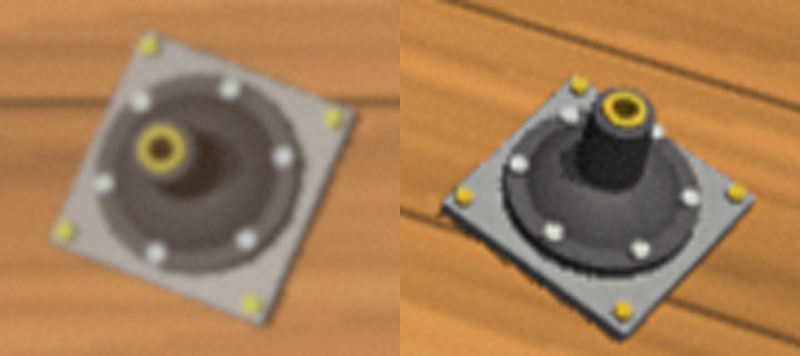

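```bash
cat > m.py <<'E'
from h import *
T=dict(np.load("top0.npz"));S=dict(np.load("scene0.npz"))
def hsv(c): return cv2.cvtColor(c["image"],cv2.COLOR_BGR2HSV)
def mask(c,lo,hi,box):
    m=cv2.inRange(hsv(c),np.array(lo),np.array(hi)); k=np.zeros_like(m); x0,y0,x1,y1=box; k[y0:y1,x0:x1]=255; return m&k
if __name__=="__main__":
    np.set_printoptions(precision=1,suppress=True)
    for n,c,bx,gx,rx in(("T",T,(145,240,170,265),(350,250,425,285),(235,240,315,292)),("S",S,(435,282,456,300),(215,220,290,255),(305,240,380,290))):
        m=mask(c,(20,120,90),(35,255,255),bx); cs,_=cv2.findContours(m,cv2.RETR_EXTERNAL,cv2.CHAIN_APPROX_NONE)
        k=max(cs,key=cv2.contourArea); (u,v),ax,an=cv2.fitEllipse(k); print(n,"mouth",u,v,ax,onz(c,u,v,95),dep(c,u+4,v),cv2.boundingRect(k))
        for nm,lo,hi in(("blue",(100,120,60),(125,255,255)),("red",(0,150,80),(6,255,255))):
            m=mask(c,lo,hi,gx); v,u=np.nonzero(m); p=np.array([u,v],float).T; ce=p.mean(0)
            w=np.linalg.svd(p-ce,full_matrices=False)[2][0]; t=(p-ce)@w
            print(n,nm,len(p),ce,"z40",onz(c,*ce,40),[onz(c,*(ce+w*q),40) for q in(t.min()-.5,t.max()+.5)], "dep",np.mean([dep(c,a,b) for a,b in p.astype(int)],0))
        # rest yellow cloud, grey plate
        m=mask(c,(18,150,60),(35,255,255),rx); v,u=np.nonzero(m); P=np.array([dep(c,a,b) for a,b in zip(u,v)]); np.save(f"rest{n}.npy",P)
        print(n,"rest",len(P),P.min(0),P.max(0),P.mean(0))
        m=cv2.inRange(hsv(c),np.array((0,0,40)),np.array((179,70,140)))
        k2=np.zeros_like(m);k2[rx[1]:rx[3],rx[0]:rx[2]]=255
        m2=cv2.morphologyEx((m&k2)|mask(c,(18,150,60),(35,255,255),rx),cv2.MORPH_OPEN,np.ones((3,3)))
        cs,_=cv2.findContours(m2,cv2.RETR_EXTERNAL,cv2.CHAIN_APPROX_NONE);k=max(cs,key=cv2.contourArea)
        r=cv2.minAreaRect(k);b=cv2.boxPoints(r) if n=="T" else cv2.approxPolyDP(cv2.convexHull(k),4,True)[:,0]
        print(n,"plate",b.tolist(),np.array([onz(c,*q,10) for q in b]))
E
python3 m.py
```

```text
T mouth 156.00082397460938 253.0808868408203 (8.370348930358887, 9.378013610839844) [534.9 267.8  95. ] [534.5 258.4  96.9] (152, 249, 9, 10)
T blue 130 [399.1 263.8] z40 [ 517.2 -286.3   40. ] [array([ 523.8, -330.6,   40. ]), array([ 510.3, -239.8,   40. ])] dep [ 514.5 -283.5   57. ]
T red 26 [372.6 268.5] z40 [ 506.3 -223.6   40. ] [array([ 514.6, -220.9,   40. ]), array([ 498.1, -226.3,   40. ])] dep [ 505.3 -222.8   46.4]
T rest 426 [317.7 -61.3   6.3] [ 544.6   70.6 1295. ] [509.   22.   60.2]
T plate [[236.96534729003906, 262.18780517578125], [303.8910827636719, 242.85369873046875], [312.654541015625, 273.188720703125], [245.72879028320312, 292.5228271484375]] [[527.4  97.4  10. ]
 [574.  -62.9  10. ]
 [500.1 -83.6  10. ]
 [454.6  75.2  10. ]]
S mouth 445.07843017578125 289.10284423828125 (7.9340291023254395, 9.246538162231445) [535.3 264.1  95. ] [531.4 272.8  94.6] (440, 285, 11, 9)
S blue 177 [241.2 232.6] z40 [ 515.7 -289.8   40. ] [array([ 523.7, -339.6,   40. ]), array([ 507.1, -235.8,   40. ])] dep [ 520.7 -286.9   46.2]
S red 21 [263.4 236.9] z40 [ 506.7 -228.4   40. ] [array([ 494.9, -231.6,   40. ]), array([ 517.3, -225.7,   40. ])] dep [ 510.6 -226.3   44.8]
S rest 515 [414.3 -65.7  -4.8] [1466.4  297.2 1244.2] [514.7  11.7  56.8]
S plate [[312, 261], [339, 243], [375, 264], [374, 287], [310, 281]] [[510.9 -86.5  10. ]
 [423.9 -43.1  10. ]
 [456.5  70.4  10. ]
 [529.8  92.2  10. ]
 [574.7 -65.8  10. ]]
```

```bash
cat > plan.py <<'E'
from h import *
CR=np.array([512.2,-261.4,40.]); RM=np.array([515.,4.5,92.]); BM=np.array([535.1,266.,95.])
aC=np.radians(99.2); aR=np.radians(106.05)
GC=R.from_euler('z',aC); GR=R.from_euler('ZY',[aR,np.pi/4])   # gauge attitudes
def rel(tilt,s=1):
    # tool y in gauge xz-plane: tilt=0 -> -zg ; 90deg -> +xg ; tool x = s*yg
    y=np.array([np.sin(tilt),0,-np.cos(tilt)]); x=np.array([0,s,0.]); z=np.cross(x,y)
    return R.from_matrix(np.array([x,y,z]).T)
def tcp(mid,G,along,off,tilt,s=1):
    "TCP pose gripping at gauge x=along, TCP backed off by off mm along the tool"
    T=G*rel(tilt,s); return mid+G.apply([along,0,0])-off*T.apply([0,1,0]), T
E
python3 - <<'E'
from plan import *
from m import T,S,mask
from rig import bot
np.set_printoptions(precision=2,suppress=True)
for n,c in(("T",T),("S",S)):
    P=np.load(f"rest{n}.npy"); P=P[(P[:,2]>12)&(P[:,2]<150)]
    Q=R.from_euler('z',-aR).apply(P-[RM[0],RM[1],0])
    for a in range(-50,90,10):
        q=Q[(Q[:,0]>=a)&(Q[:,0]<a+10)]
        if len(q): print(n,a,len(q),"y",q[:,1].min().round(1),q[:,1].mean().round(1),q[:,1].max().round(1),"z",q[:,2].min().round(),q[:,2].max().round())
for s in(1,-1):
  for t in(0,-.3,.3):
    p=tcp(CR,GC,16,4,t,s); p2=tcp(RM,GR,16,4,t,s)
    print(s,t,bot.ik(p[0],qw(p[1])),bot.ik(p2[0],qw(p2[1])))
  GB=R.from_euler('y',np.pi/2)
  p=tcp(RM,GR,-45,0,np.pi/2,s); print("re",bot.ik(p[0],qw(p[1])))
  for h in range(0,360,45):
    G=R.from_euler('z',np.radians(h))*GB; p=tcp(BM+[0,0,41],G,-45,0,np.pi/2,s); print("bore",h,bot.ik(p[0],qw(p[1])))
E
```

```text
T -50 1 y -10.6 -10.6 -10.6 z 13.0 13.0
T -40 25 y -5.3 1.8 7.3 z 40.0 96.0
T -30 40 y -7.5 2.4 10.6 z 30.0 103.0
T -20 54 y -14.5 0.5 17.0 z 65.0 109.0
T -10 23 y -4.4 1.4 6.7 z 57.0 74.0
T 0 24 y -5.2 0.9 6.8 z 46.0 62.0
T 10 24 y -11.4 0.6 6.9 z 13.0 52.0
T 20 32 y -11.4 0.7 10.7 z 26.0 62.0
T 30 55 y -15.1 0.2 15.5 z 19.0 63.0
T 40 56 y -13.7 0.5 15.4 z 24.0 56.0
T 50 51 y -13.2 -0.2 14.1 z 28.0 46.0
T 60 34 y -18.5 0.0 13.2 z 13.0 47.0
S -50 8 y -6.0 1.2 7.8 z 85.0 93.0
S -40 79 y -9.5 -3.0 7.4 z 12.0 94.0
S -30 68 y -13.5 0.2 17.5 z 15.0 106.0
S -20 40 y -17.2 1.9 18.1 z 55.0 107.0
S -10 21 y -8.8 -1.8 5.4 z 49.0 69.0
S 0 22 y -7.3 1.4 37.7 z 13.0 56.0
S 10 22 y -8.9 0.7 24.5 z 14.0 50.0
S 20 64 y -13.5 -0.0 16.5 z 12.0 60.0
S 30 56 y -15.3 2.9 17.4 z 14.0 63.0
S 40 49 y -17.5 0.7 15.6 z 21.0 51.0
S 50 39 y -18.5 1.2 35.1 z 14.0 46.0
S 60 14 y -12.9 0.4 14.4 z 39.0 47.0
1 0 [-0.51  0.59  1.64 -0.    0.92  2.47] [ 0.28  0.52  1.84 -0.96  1.04 -2.52]
1 -0.3 None None
1 0.3 [-0.6   0.68  1.51  0.23  1.17  2.26] None
re [-0.37  0.62  1.54  0.6   1.53  2.3 ]
bore 0 [ 0.4   0.47  1.46 -0.    1.22 -1.17]
bore 45 [ 0.4   0.47  1.46  0.    1.22 -1.96]
bore 90 None
bore 135 None
bore 180 [0.4  0.47 1.46 0.   1.22 1.97]
bore 225 [0.4  0.47 1.46 0.   1.22 1.19]
bore 270 [ 0.4   0.47  1.46 -0.    1.22  0.4 ]
bore 315 [ 0.4   0.47  1.46 -0.    1.22 -0.39]
-1 0 [-0.51  0.59  1.64 -0.    0.92 -0.67] [ 0.28  0.52  1.84 -0.96  1.04  0.62]
-1 -0.3 [-0.41  0.54  1.75 -0.38  0.72 -0.3 ] None
-1 0.3 [-0.6   0.68  1.51  0.23  1.17 -0.88] [ 0.17  0.44  1.84 -0.63  0.91  0.29]
re [-0.37  0.62  1.54  0.6   1.53 -0.85]
bore 0 [ 0.4   0.47  1.46 -0.    1.22  1.97]
bore 45 [ 0.4   0.47  1.46 -0.    1.22  1.19]
bore 90 [ 0.4   0.47  1.46 -0.    1.22  0.4 ]
bore 135 [ 0.4   0.47  1.46 -0.    1.22 -0.39]
bore 180 [ 0.4   0.47  1.46  0.    1.22 -1.17]
bore 225 [ 0.4   0.47  1.46 -0.    1.22 -1.96]
bore 270 None
bore 315 None
```

```bash
cat > cap.py <<'E'
from rig import bot
from h import *
def cap(tag):
    out={}
    for n in("scene","top"):
        c=bot.read_camera(n); cv2.imwrite(f"pics/{n}_{tag}.png",c["image"]); np.savez(f"{n}_{tag}.npz",**c); out[n]=c
    return out
def st(m=""):
    s=bot.read_state(); np.set_printoptions(precision=2,suppress=True)
    print(m,"t",round(s["clock"],2),"p",s["ee_pos"],"F",s["ft_force"],"w",round(s["grip_width"],1)); return s
E
python3 - <<'E'
from cap import *; from plan import *
bot.move_gripper(50)
p,T=tcp(CR,GC,14,4,.3,-1)
up=-T.apply([0,1,0])
bot.move_to(p+[0,0,90],qw(T)); st("above")
bot.servo_line(p+[0,0,25],speed=150)
r=bot.servo_line(p,speed=60,until_force=8); st(f"low {r}")
bot.move_gripper(10,60); st("grip")
cap("grip")
E
python3 - <<'E'
import cv2,numpy as np
t=cv2.imread("pics/top_grip.png");s=cv2.imread("pics/scene_grip.png")
cv2.imwrite("pics/z3.png",np.hstack([cv2.resize(t[200:320,320:440],(400,400)),cv2.resize(s[160:280,190:310],(400,400))]))
E
```

```text
above t 2.13 p [ 509.86 -249.65  134.22] F [ 0.36 -0.23  0.01] w 49.9
low False t 3.28 p [ 510.14 -248.75   43.69] F [ 0.04 -0.97 -0.93] w 49.9
grip t 3.68 p [ 510.05 -248.93   44.26] F [-4.86 -0.95  5.59] w 15.9
```

View pics/z3.png

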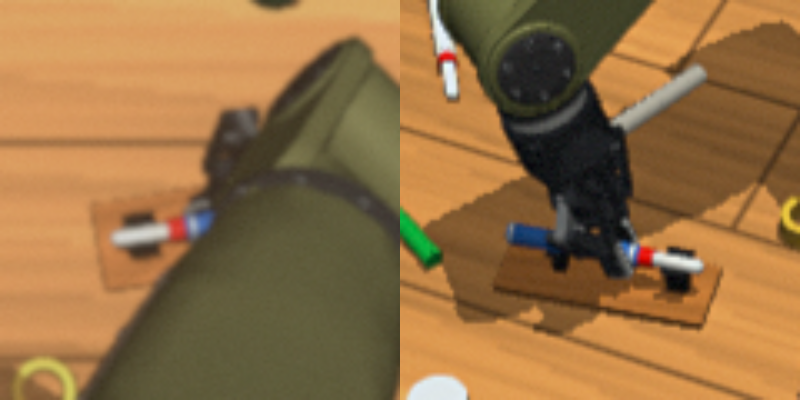

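The gauge is in the jaws at 15.9 mm with small forces. The grey rod beside the gripper is the white look-alike lying in shadow. I'll lift and move above the rest.

```bash
python3 - <<'E'
from cap import *; from plan import *
p,T=tcp(CR,GC,14,4,.3,-1)
bot.servo_line(p+[0,0,120],speed=150); st("lift")
q,T2=tcp(RM,GR,14,4,.3,-1)
n=GR.apply([0,0,1])
pre=q+n*60+[0,0,20]
print(bot.ik(pre,qw(T2)))
bot.move_to(pre,qw(T2)); st("pre")
bot.servo_line(q+n*25-GR.apply([4,0,0]),speed=120); st("near")
cap("near")
print(q,n)
E
python3 - <<'E'
import cv2,numpy as np
t=cv2.imread("pics/top_near.png");s=cv2.imread("pics/scene_near.png")
cv2.imwrite("pics/z4.png",np.hstack([cv2.resize(t[200:320,220:340],(400,400)),cv2.resize(s[180:300,280:400],(400,400))]))
E
```

```text
lift t 4.73 p [ 509.81 -248.5   162.78] F [ 0.79  0.16 -1.76] w 16.2
[ 0.25  0.33  1.8  -0.56  1.06  0.26]
pre t 5.9 p [500.19  55.86 147.87] F [ 0.88 -0.55 -0.57] w 16.0
near t 6.47 p [507.87  29.66 106.4 ] F [ 0.71  0.1  -2.23] w 16.1
[511.75  15.81  85.64] [-0.2   0.68  0.71]
```

View pics/z4.png

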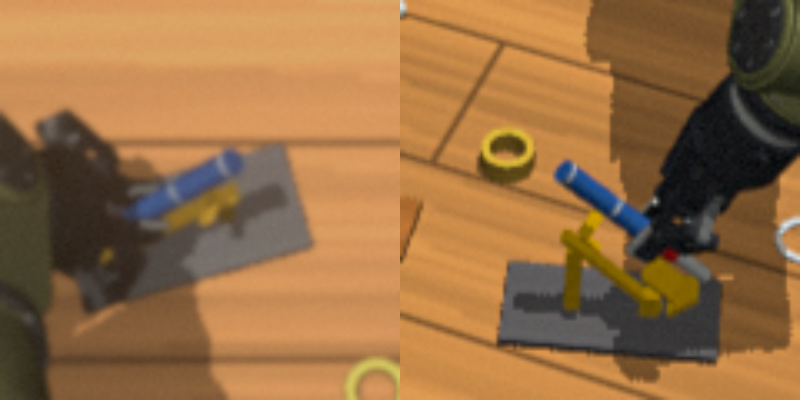

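Run:
```python
from cap import *; from plan import *
import m
np.set_printoptions(precision=2,suppress=True)
s=bot.read_state(); T=rq(s["tool_rot"])
mid=s["ee_pos"]+T.apply([0,4,0]); G=T*rel(.3,-1).inv(); mid=mid-G.apply([14,0,0])
print("x axis",G.apply([1,0,0]),"mid",mid)
for n,box in(("top",(250,230,300,275)),("scene",(325,220,360,255))):
    c=dict(np.load(f"{n}_near.npz")); k=m.mask(c,(100,100,40),(125,255,255),box)
    v,u=np.nonzero(k); P=np.array([u,v],float).T; ce=P.mean(0); w=np.linalg.svd(P-ce,full_matrices=False)[2][0]
    a,b=proj(c,mid-G.apply([81,0,0])),proj(c,mid)
    d=(b-a)/np.linalg.norm(b-a); nn=np.array([-d[1],d[0]])
    pp=proj(c,mid-G.apply([40,0,0])); px=np.linalg.norm(proj(c,mid-G.apply([40,0,0])+[1,0,0])-pp)
    print(n,len(P),"lateral px",(ce-a)@nn,"end px",((P-a)@d).min(),"dirs",d,w,"px/mm",np.linalg.norm(b-a)/81)
    tr=pp+0; e,dd=ray(c,*pp); e,d2=ray(c,*(pp+nn*((ce-a)@nn)))
    dep_=rq(c["attitude"]).inv().apply(mid-c["eye"])[2]; print("  offset mm",(d2-dd)*dep_)
```

```text
x axis [-0.19  0.68 -0.71] mid [511.24  18.9  113.24]
top 110 lateral px 1.812607883548592 end px 6.626899095758779 dirs [-0.9   0.44] [-0.88  0.48] px/mm 0.33546512129874895
  offset mm [3.54 1.73 0.65]
scene 165 lateral px 0.9315128716157347 end px -0.6491616162435604 dirs [0.78 0.62] [0.81 0.58] px/mm 0.35323364645070715
  offset mm [ 1.78 -0.8  -1.21]
```

Run:
```python
from cap import *; from plan import *
s=bot.read_state(); T=rq(s["tool_rot"])
mid=s["ee_pos"]+T.apply([0,4,0]); G=T*rel(.3,-1).inv(); mid=mid-G.apply([14,0,0])
ims=[]
for n,(x,y) in(("top",(220,200)),("scene",(280,180))):
    c=dict(np.load(f"{n}_near.npz")); im=cv2.resize(c["image"][y:y+120,x:x+120],(480,480),interpolation=cv2.INTER_NEAREST)
    pts=[mid+G.apply([t,0,0]) for t in(-81,-26,0,81)]+[RM+GR.apply([t,0,-22]) for t in(-14,20)]+[RM+GR.apply([81,0,0])]
    # rest base corners
    pts+= [np.array([RM[0],RM[1],10])+R.from_euler('z',aR).apply([a,b,0]) for a in(-85,85) for b in(-40,40)]
    for p in pts:
        q=(proj(c,p)-[x,y]+.5)*4; cv2.circle(im,tuple(int(i) for i in q),3,(255,0,255),-1)
    print(n,proj(c,pts[0])); ims.append(im[:, :400])
cv2.imwrite("pics/z5.png",np.hstack(ims))
```

```text
top [291.31389445 249.88714348]
scene [329.26252468 229.18873607]
```

View pics/z5.png

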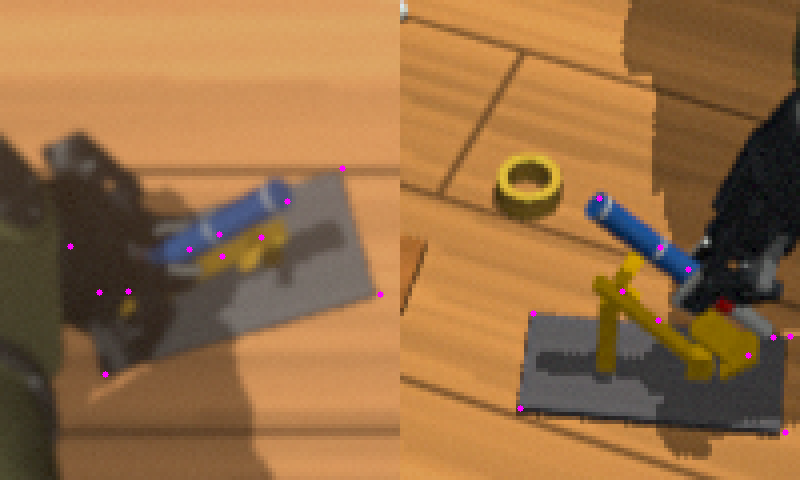

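```bash
cat > line.py <<'E'
from cap import *; from plan import *
import m
def axis_line(tag,boxes,bias,lo=(100,80,30),hi=(128,255,255)):
    N=[];eyes=[];ends=[]
    for n in("top","scene"):
        c=dict(np.load(f"{n}_{tag}.npz")); k=m.mask(c,lo,hi,boxes[n])
        cs,_=cv2.findContours(k,cv2.RETR_EXTERNAL,cv2.CHAIN_APPROX_NONE); kk=np.zeros_like(k); cv2.drawContours(kk,cs,max(range(len(cs)),key=lambda i:cv2.contourArea(cs[i])),255,-1)
        v,u=np.nonzero(k); P=np.array([u,v],float).T-bias[n]; ce=P.mean(0); w=np.linalg.svd(P-ce,full_matrices=False)[2][0]
        t=(P-ce)@w; a,b=ce+w*t.min(),ce+w*t.max()
        e,d1=ray(c,*a);_,d2=ray(c,*b); nn=np.cross(d1,d2); N.append(nn/np.linalg.norm(nn)); eyes.append(e); ends.append((d1,d2))
    d=np.cross(*N); d/=np.linalg.norm(d)
    if d[2]>0: d=-d
    A=np.array([N[0],N[1],d]); p0=np.linalg.solve(A,[N[0]@eyes[0],N[1]@eyes[1],0])
    # ray ends on the line
    res=[]
    for e,(d1,d2) in zip(eyes,ends):
        for q in(d1,d2):
            M=np.array([d,-q]).T; s=np.linalg.lstsq(M,e-p0,rcond=None)[0]; res.append(p0+d*s[0])
    return d,p0,res
E
python3 - <<'E'
from line import *
from m import T,S
plate=[np.array([RM[0],RM[1],10])+R.from_euler('z',aR).apply([a,b,0]) for a in(-85,85) for b in(-40,40)]
pT=np.array([[236.97,262.19],[303.89,242.85],[312.65,273.19],[245.73,292.52]]); pS=np.array([[375,264],[374,287],[310,281]],float)
bias={}
for n,c,o in(("top",T,pT),("scene",S,pS)):
    pr=np.array([proj(c,p) for p in plate]); r=[]
    for q in o: r.append(q-pr[np.argmin(np.linalg.norm(pr-q,axis=1))])
    print(n,np.array(r)); bias[n]=np.mean(r,0)
print(bias)
s=bot.read_state(); Tm=rq(s["tool_rot"])
mid=s["ee_pos"]+Tm.apply([0,4,0]); G=Tm*rel(.3,-1).inv(); mid=mid-G.apply([14,0,0])
for b in(bias,{"top":0,"scene":0}):
    d,p0,res=axis_line("near",{"top":(255,235,300,275),"scene":(322,220,362,255)},b)
    print("dir in gauge frame",G.inv().apply(d)); 
    for r in res: print(G.inv().apply(r-mid))
E
```

```text
top [[-0.06316372  1.03814535]
 [-1.33148172  1.17522958]
 [-1.96047525  0.00758835]
 [-0.02909933 -0.65189181]]
scene [[-2.09900449  0.3989648 ]
 [-1.87153852 -0.65486672]
 [ 0.44531549 -0.61247519]]
{'top': array([-0.84605501,  0.39226787]), 'scene': array([-1.17507584, -0.28945904])}
dir in gauge frame [0.99849153 0.03194733 0.04465453]
[-83.81656322  -5.28123493  -0.17980656]
[17.16568829 -2.05024827  4.33632125]
[-82.16279872  -5.22832176  -0.10584691]
[ 6.84492885 -2.38046705  3.87475629]
dir in gauge frame [0.99851057 0.03180582 0.04432861]
[-80.32371678  -5.55441651  -1.05977261]
[21.0979525  -2.32380543  3.44281569]
[-84.98799475  -5.70298899  -1.266842  ]
[ 3.87194869 -2.87250985  2.67807179]
```

```bash
python3 - <<'E'
from line import *
q,T2=tcp(RM,GR,14,4,.3,-1); ax=GR.apply([1,0,0]); n=GR.apply([0,0,1]); yg=GR.apply([0,1,0])
q=q+1.5*yg
bot.servo_line(q+n*8-4*ax,speed=80); st("8mm")
r=bot.servo_line(q-n*4-4*ax,speed=30,until_force=6); s=st(f"down {r}")
print("rel",GR.inv().apply(s["ee_pos"]-q),"F",GR.inv().apply(s["ft_force"]))
p=s["ee_pos"]
r=bot.servo_line(p+14*ax,speed=30,until_force=8); s=st(f"slide {r}")
print("rel",GR.inv().apply(s["ee_pos"]-q),"F",GR.inv().apply(s["ft_force"]))
cap("seat")
E
python3 - <<'E'
import cv2,numpy as np
t=cv2.imread("pics/top_seat.png");s=cv2.imread("pics/scene_seat.png")
cv2.imwrite("pics/z6.png",np.hstack([cv2.resize(t[200:320,220:340],(400,400)),cv2.resize(s[180:300,280:400],(400,400))]))
E
```

```text
8mm t 6.93 p [509.34  17.72  93.77] F [-0.92  0.75 -1.82] w 15.7
down True t 7.33 p [511.68  10.9   86.49] F [-1.34  2.9   5.73] w 16.2
rel [-3.92 -0.08 -2.72] F [-1.82  0.48  6.28]
slide True t 7.53 p [511.67  11.12  86.38] F [-1.61 -0.89  5.39] w 15.9
rel [-3.7  -0.13 -2.65] F [-4.1   1.79  3.52]
```

View pics/z6.png

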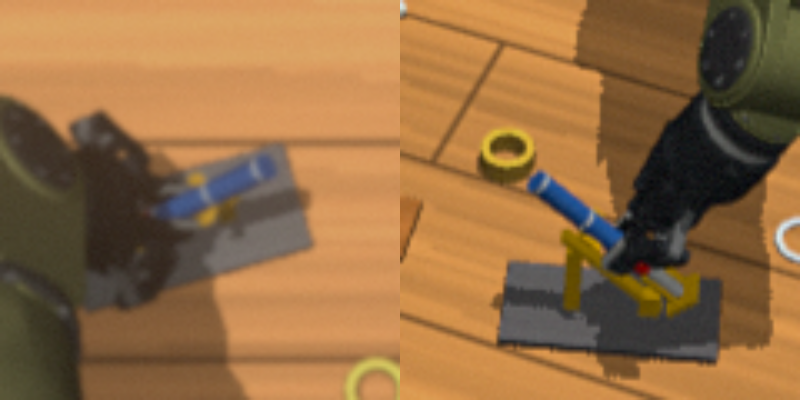

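Run:
```python
from line import *
q,T2=tcp(RM,GR,14,4,.3,-1); ax=GR.apply([1,0,0]); n=GR.apply([0,0,1]); yg=GR.apply([0,1,0]); q=q+1.5*yg
s=bot.read_state()
r=bot.servo_line(s["ee_pos"]+1*n+12*ax,speed=25,until_force=14); s=st(f"slide {r}")
print("rel",GR.inv().apply(s["ee_pos"]-q),"F",GR.inv().apply(s["ft_force"]))
```

```text
slide True t 7.85 p [511.65  11.15  86.37] F [-2.27 -1.5   5.71] w 15.7
rel [-3.66 -0.12 -2.63] F [-4.62  2.6   3.46]
```

```bash
python3 - <<'E'
from line import *
bot.move_gripper(45); s=st("open")
a=rq(s["tool_rot"]).apply([0,1,0])
r=bot.servo_line(s["ee_pos"]-a*60,speed=150); st("back")
s=bot.read_state(); bot.servo_line(s["ee_pos"]+[-40,60,120],speed=250); st("clear")
cap("rel")
E
python3 - <<'E'
import cv2,numpy as np
t=cv2.imread("pics/top_rel.png");s=cv2.imread("pics/scene_rel.png")
cv2.imwrite("pics/z7.png",np.hstack([cv2.resize(t[200:320,220:340],(400,400)),cv2.resize(s[180:300,280:400],(400,400))]))
E
```

```text
open t 8.24 p [511.24  11.47  85.8 ] F [-0.52 -0.42 -0.29] w 45.3
back t 8.79 p [503.34  38.41 138.34] F [-0.97 -0.26  0.45] w 44.9
clear t 9.5 p [463.19  97.86 256.8 ] F [-0.02 -0.51 -0.55] w 45.2
```

View pics/z7.png

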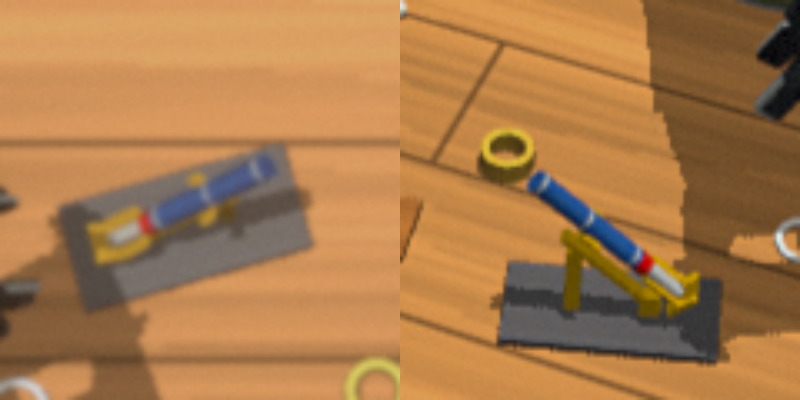

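Both crops show the gauge lying in both V supports, pin down, with its tip at the stop plate (scene crop about (687,290)). I'll measure its pose now.

Run:
```python
from line import *
bx={"top":(255,235,306,275),"scene":(318,225,362,262)}
d,p0,res=axis_line("rel",bx,{"top":0,"scene":0})
print(d,"in GR",GR.inv().apply(d))
for r in res: print(GR.inv().apply(r-RM), r)
for n,b in(("top",(250,240,280,275)),("scene",(340,240,375,275))):
    c=dict(np.load(f"{n}_rel.npz")); k=m.mask(c,(0,140,60),(7,255,255),b); v,u=np.nonzero(k); ce=np.array([u.mean(),v.mean()])
    p=RM+GR.apply([35,0,0]); print(n,len(u),"red px",ce,"expected",proj(c,p))
```

```text
[-0.18724461  0.68831482 -0.70082962] in GR [ 0.99990778 -0.01035664  0.00878502]
[-84.58988154  -0.18716987  -2.6151799 ] [532.22830075 -54.70795602 149.96486742]
[23.81167069 -1.30994944 -1.66278216] [511.92882231  19.91332108  73.98684164]
[-91.32013819  -0.11746058  -2.6743108 ] [533.48862127 -59.3409187  154.68206567]
[24.42918254 -1.31634538 -1.65735681] [511.81318588  20.33840284  73.55403113]
top 14 red px [263.28571429 267.        ] expected [264.08921235 266.36848169]
scene 15 red px [353.33333333 259.06666667] expected [354.58746983 259.16167798]
```

```bash
python3 - <<'E'
from line import *
off=GR.apply([0,-.7,-1.5])
p,T=tcp(RM+off,GR,-45,0,np.pi/2,-1); ax=GR.apply([1,0,0])
bot.move_to(p-95*ax+[0,0,50],qw(T)); st("pre")
bot.servo_line(p-70*ax,speed=200)
r=bot.servo_line(p,speed=80,until_force=10); st(f"at {r}")
cap("pre2")
bot.move_gripper(10,100); s=st("grip"); print(GR.inv().apply(s["ft_force"]))
cap("grip2")
E
python3 - <<'E'
import cv2,numpy as np
t=cv2.imread("pics/top_grip2.png");s=cv2.imread("pics/scene_grip2.png")
cv2.imwrite("pics/z8.png",np.hstack([cv2.resize(t[200:320,220:340],(400,400)),cv2.resize(s[160:280,280:400],(400,400))]))
E
```

```text
pre t 10.66 p [543.16 -90.66 239.49] F [-0.56  0.25 -0.08] w 45.2
at False t 12.18 p [525.   -27.19 123.05] F [0.95 0.18 0.33] w 44.8
grip t 12.66 p [523.78 -27.36 123.32] F [-11.53  -6.01   9.12] w 16.0
[-8.28 12.75  4.61]
```

View pics/z8.png

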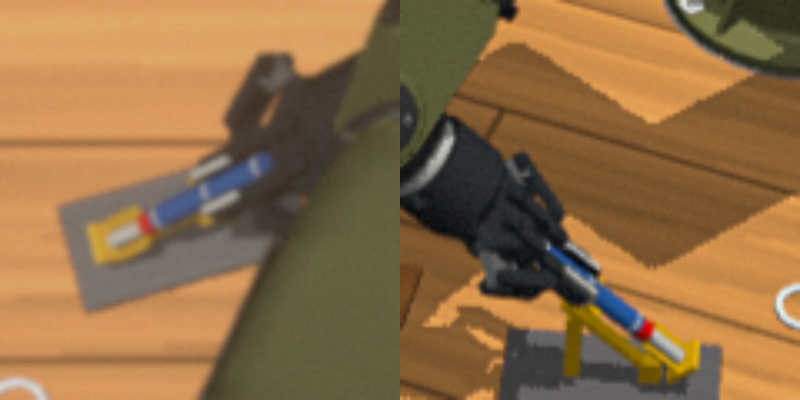

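```bash
python3 - <<'E'
from line import *
s=bot.read_state(); n=GR.apply([0,0,1])
bot.servo_line(s["ee_pos"]+n*50,speed=120); s=st("lift")
bot.servo_line(s["ee_pos"]+[0,0,70],speed=200); st("up")
GV=R.from_euler('ZY',[aR,np.pi/2])
p,T=tcp(BM+[0,0,81+25],GV,-45,0,np.pi/2,-1)
print(bot.ik(p,qw(T)))
bot.move_to(p+[0,0,60],qw(T)); st("over")
bot.servo_line(p,speed=120); st("pre")
bot.dwell(.2); cap("bore")
E
python3 - <<'E'
import cv2,numpy as np
t=cv2.imread("pics/top_bore.png");s=cv2.imread("pics/scene_bore.png")
cv2.imwrite("pics/z9.png",np.hstack([cv2.resize(t[190:310,100:220],(400,400)),cv2.resize(s[220:340,385:505],(400,400))]))
E
```

```text
lift t 13.32 p [513.99   6.35 158.3 ] F [ 0.03  0.15 -1.28] w 16.2
up t 13.82 p [513.78   6.15 227.17] F [-0.31 -0.18 -2.53] w 16.0
[0.4  0.41 1.38 0.   1.35 0.12]
over t 14.88 p [535.21 264.87 304.33] F [-0.37 -0.08 -1.16] w 15.9
pre t 15.53 p [535.51 265.61 246.59] F [-0.4   0.56 -0.36] w 15.7
```

View pics/z9.png

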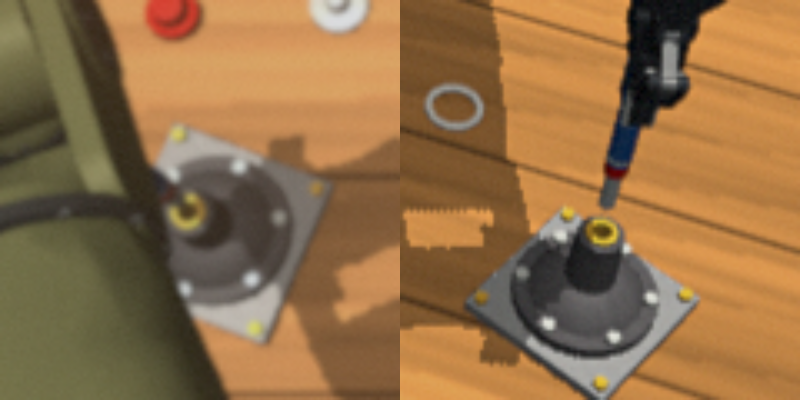

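```bash
cat > chk.py <<'E'
from line import *
import sys
def draw(tag,toff=45,out="chk"):
    s=bot.read_state(); T=rq(s["tool_rot"]); a=T.apply([0,1,0]); ims=[]
    for n,(x,y) in(("top",(100,190)),("scene",(385,210))):
        c=dict(np.load(f"{n}_{tag}.npz")); im=cv2.resize(c["image"][y:y+100,x:x+100],(400,400),interpolation=cv2.INTER_CUBIC)
        for p,col in [(s["ee_pos"]+a*(toff+t),(255,0,255)) for t in(-20,29,41,60,81)]+[(BM,(0,255,0)),(BM-[0,0,50],(0,255,0))]:
            q=(proj(c,p)-[x,y]+.5)*4; cv2.circle(im,tuple(int(i) for i in q),2,col,-1)
        ims.append(im)
    cv2.imwrite(f"pics/{out}.png",np.hstack(ims)); print(a)
if __name__=="__main__": draw(sys.argv[1],out=sys.argv[2])
E
python3 chk.py bore chk1
```

```text
[ 6.77065303e-04  3.14631856e-04 -9.99999721e-01]
```

View pics/chk1.png

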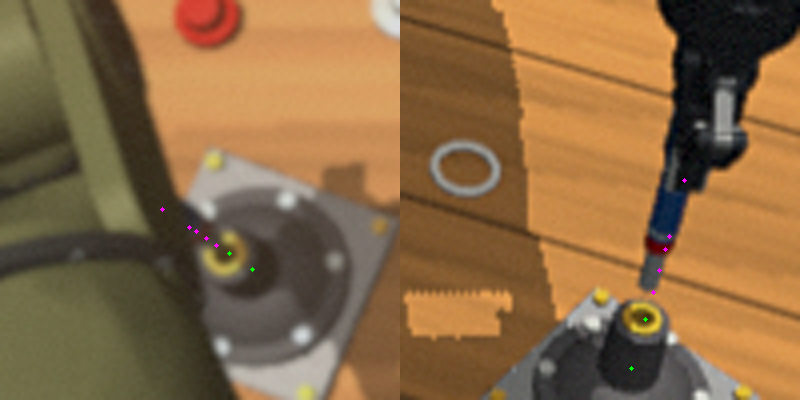

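Run:
```python
import cv2,numpy as np
t=cv2.imread("pics/top_bore.png");s=cv2.imread("pics/scene_bore.png")
a=cv2.resize(t[235:265,135:175],(400,300),interpolation=cv2.INTER_NEAREST)
a=np.clip(a.astype(float)*1.8,0,255).astype(np.uint8)
b=cv2.resize(s[262:300,430:468],(400,400),interpolation=cv2.INTER_NEAREST)
cv2.imwrite("pics/z10.png",np.hstack([np.vstack([a,np.zeros((100,400,3),np.uint8)]),b]))
```

```text
(no output)
```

View pics/z10.png

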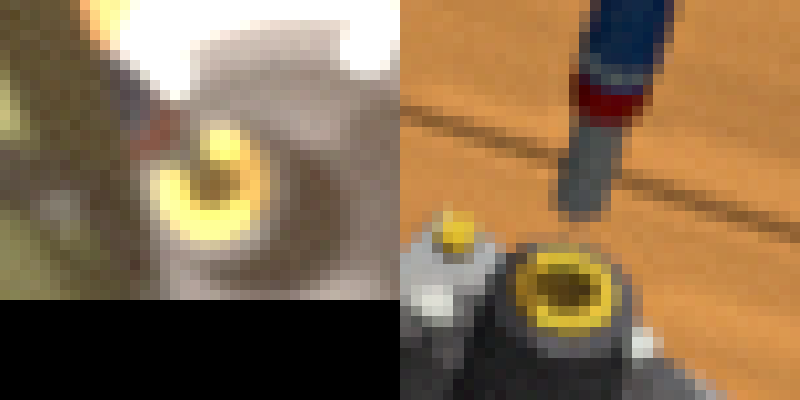

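Run:
```python
from line import *
GV=R.from_euler('ZY',[aR,np.pi/2])
p,T=tcp(BM+[0,0,81+7],GV,-45,0,np.pi/2,-1)
p=p+GV.apply([0,0,2.])
r=bot.servo_line(p,speed=60,until_force=5); st(f"pre {r}")
bot.dwell(.2); cap("b2")
t=cv2.imread("pics/top_b2.png");s=cv2.imread("pics/scene_b2.png")
a=cv2.resize(t[235:265,135:175],(400,300),interpolation=cv2.INTER_NEAREST)
a=np.clip(a.astype(float)*1.8,0,255).astype(np.uint8)
b=cv2.resize(s[262:300,430:468],(400,400),interpolation=cv2.INTER_NEAREST)
cv2.imwrite("pics/z11.png",np.hstack([np.vstack([a,np.zeros((100,400,3),np.uint8)]),b]))
```

```text
pre False t 16.28 p [534.45 267.92 227.57] F [ 0.15 -0.32 -1.05] w 15.9
```

View pics/z11.png

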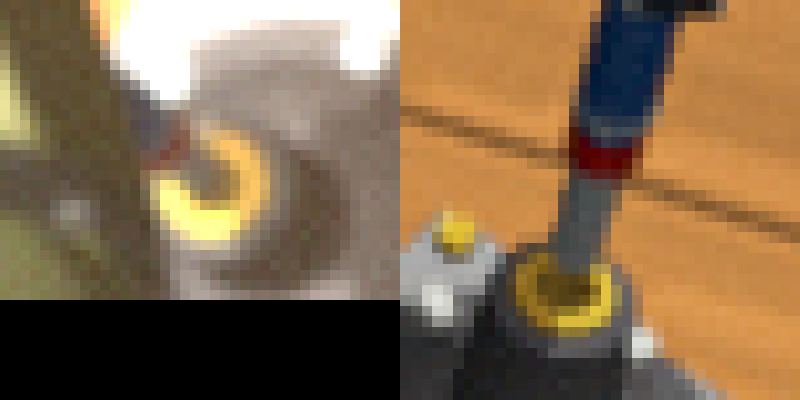

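Run:
```python
from line import *
s=bot.read_state(); p0=s["ee_pos"]
r=bot.servo_line(p0-[0,0,20],speed=30,until_force=10); s=st(f"in {r}"); print(s["moment"])
```

```text
in False t 17.39 p [534.57 267.99 208.28] F [-1.18 -0.33 -2.21] w 16.0
[-0.    0.24  0.01]
```

Run:
```python
from line import *
s=bot.read_state(); p0=s["ee_pos"]
r=bot.servo_line(p0-[0,0,36],speed=30,until_force=12); s=st(f"in {r}"); print(s["moment"])
cap("b3")
t=cv2.imread("pics/top_b3.png");s=cv2.imread("pics/scene_b3.png")
cv2.imwrite("pics/z12.png",np.hstack([cv2.resize(t[210:290,120:200],(400,400)),cv2.resize(s[240:320,400:480],(400,400),interpolation=cv2.INTER_NEAREST)]))
```

```text
in True t 18.32 p [534.6  268.09 178.14] F [-0.72 -0.38  6.4 ] w 15.5
[0.05 0.26 0.01]
```

View pics/z12.png

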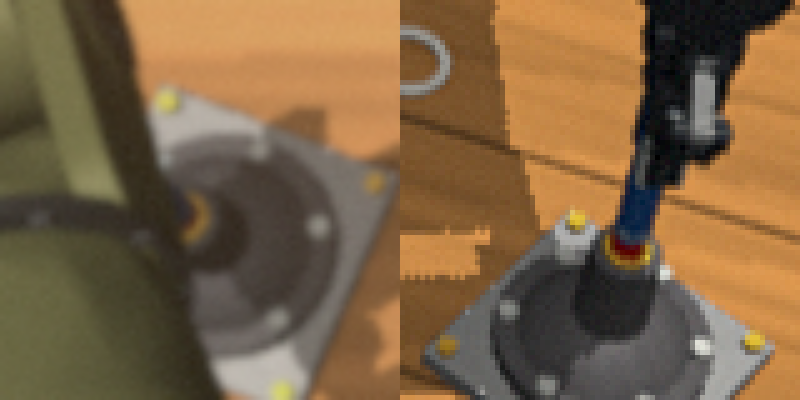

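The red step sits on the brass mouth (scene crop about (628,252)) at about nominal depth. Now the press.

Run:
```python
from line import *
s=bot.read_state(); p0=s["ee_pos"]
r=bot.servo_line(p0-[0,0,5],speed=10,until_force=18); st(f"press {r}")
for i in range(4): bot.dwell(.25); st("hold")
```

```text
press True t 18.7 p [534.7  268.22 178.1 ] F [-2.31 -1.42  6.25] w 15.8
hold t 18.95 p [534.67 268.22 178.1 ] F [-2.79 -1.2   6.71] w 16.0
hold t 19.2 p [534.67 268.22 178.1 ] F [-2.14 -1.55  7.47] w 15.6
hold t 19.45 p [534.68 268.21 178.11] F [-2.72 -1.35  7.34] w 16.0
hold t 19.7 p [534.67 268.23 178.1 ] F [-2.52 -0.18  6.65] w 15.6
```

Run:
```python
from line import *
s=bot.read_state(); p0=s["ee_pos"]
bot.servo_line(p0-[0,0,1.2],speed=10); s=st("press1")
if s["ft_force"][2]<18: bot.servo_line(p0-[0,0,2.2],speed=10); st("press2")
for i in range(4): bot.dwell(.25); st("hold")
```

```text
press1 t 19.95 p [534.86 268.24 178.07] F [-6.28 -1.94 11.05] w 16.0
press2 t 20.2 p [534.98 268.33 177.96] F [-7.14 -3.27 18.97] w 16.0
hold t 20.45 p [534.97 268.34 177.96] F [-7.96 -2.58 18.69] w 16.0
hold t 20.7 p [534.97 268.35 177.97] F [-7.88 -1.47 17.93] w 16.0
hold t 20.95 p [535.   268.32 177.98] F [-8.07 -1.46 18.81] w 15.8
hold t 21.2 p [534.99 268.33 177.96] F [-8.72 -2.11 18.24] w 16.0
```

Run:
```python
from line import *
s=bot.read_state(); p=s["ee_pos"]
bot.servo_line(p+[0,0,.4],speed=10); st("ease")
bot.move_gripper(50); st("open")
bot.servo_line(p+[0,0,110],speed=120); s=st("up")
bot.move_to(s["ee_pos"]+[-150,-330,60],s["tool_rot"]); st("away")
cap("end")
t=cv2.imread("pics/top_end.png");s=cv2.imread("pics/scene_end.png")
cv2.imwrite("pics/z13.png",np.hstack([cv2.resize(t[210:290,120:200],(400,400)),cv2.resize(s[240:320,400:480],(400,400),interpolation=cv2.INTER_NEAREST)]))
```

```text
ease t 21.6 p [534.93 268.33 178.21] F [-4.    0.26  1.01] w 15.9
open t 22.02 p [535.09 268.32 178.36] F [ 0.6  -0.01 -0.3 ] w 49.8
up t 23.09 p [534.79 268.24 287.04] F [-0.38 -0.36  0.63] w 50.0
away t 24.47 p [385.2  -61.39 346.88] F [ 0.19 -0.01  0.88] w 50.1
```

View pics/z13.png

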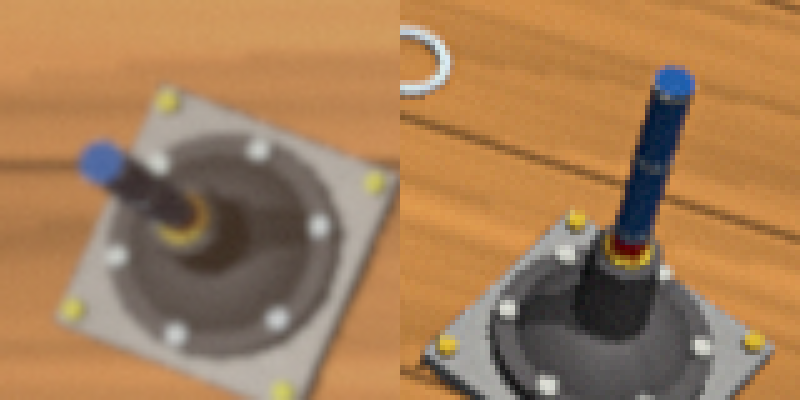

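View pics/scene_end.png

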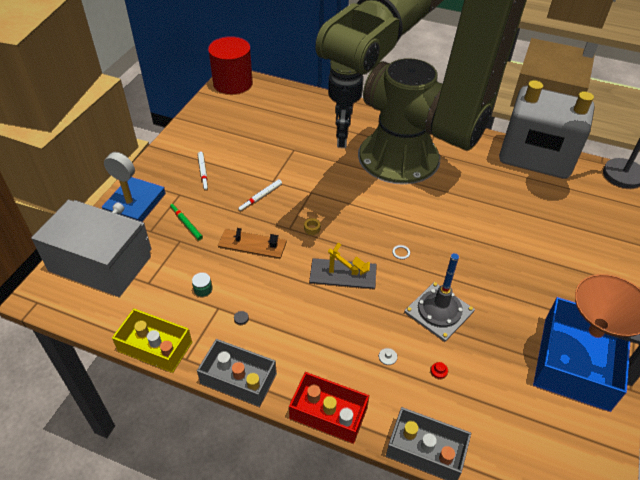

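Run:
```python
from line import *
for n,b in(("top",(132,230,150,252)),("scene",(448,252,462,262))):
    c=dict(np.load(f"{n}_end.npz")); k=m.mask(c,(100,150,120),(128,255,255),b); v,u=np.nonzero(k)
    print(n,len(u),u.mean(),v.mean(),"pred",proj(c,BM+[0,0,122]),onz(c,u.mean(),v.mean(),217)-BM)
bot.finish_job()
```

```text
top 0 nan nan pred [140.72187981 242.25879022] [nan nan nan]
scene 27 454.55555555555554 255.92592592592592 pred [455.32942867 255.97479725] [  0.5243878   -1.62457638 122.        ]
the job is handed in; nothing more can be done<stdin>:4: RuntimeWarning: Mean of empty slice.
  ret = ret.dtype.type(ret / rcount)
```

I handed the job in at about 24.5 s on the robot clock, with the gauge standing upright in the bush and the arm clear of everything.

- **Rest:** I took the blue gauge from its cradle and laid it in the slanted rest, pin down. I pushed it toward the stop until the force rose and let go. Pictures from both cameras placed it within about 3 mm of its intended line.
- **Bush:** I took it again by the handle end, in line with the rod, turned it upright and lowered the pin in, with very little force on the first 12 mm or so. The red step stopped at the mouth. I then pressed with about 18 N for 1 s and it did not move. My first press gave only about 7 N, so I repeated it harder.
- **Last checks:**
  - In the scene camera the handle top is within 2 mm of where a fully seated, upright gauge should be.
  - The same check in the top camera failed because my colour mask found no pixels. By eye, that picture agrees.
  - By eye, the look-alikes and the other loose parts are still in their places.
- **Disagreements:** The two cameras differed by about 4 mm in y, so I averaged them. The gauge sat a few mm off nominal in the jaws on both grips, and I shifted the arm to allow for it before placing and before inserting.

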